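# Set the gel caster's moving wall to its gauge line with the knurled wheel

## Robot

A 6-joint arm with a two-finger parallel gripper is mounted at the origin on the work surface. World frame = base frame: x ahead of the robot, y to its left, z up, the work surface at z = 0. Lengths are in m, angles in rad, forces in N, time in s.
With the tool pointing down it reaches from about 0.3 to 0.875 m from the base axis. Payload 6.4 kg.
Tool frame: the origin (TCP) lies on the mounting face of the last link; the fingertips stand 173 mm ahead of it and the grasp point (between the pads) lies 155 mm ahead of it (ctrl.tip_reach is the distance from the TCP to the fingertips, in m); z points along the fingers, y is the line along which they close (so a half turn about z gives the same grasp; the last joint's range is limited). The gripper opens to 85 mm and grips with 20 to 120 N. Pads are 22 mm wide; open, the fingers measure 114 mm over their backs; the gripper's body (76 mm by 85 mm) begins 54 mm behind the grasp point. The pads swing forward as they close: fully open they stand 13 mm farther back than shut.
Start: joints at [-1.555, 0.181, 1.607, -0, 1.354, -0.206], TCP at [0.127, -0.561, 0.405] pointing down, gripper open.
Joint ranges: [-2.99, 2.99], [-0.89, 2.07], [0.3, 2.58], [-1.14, 4.28], [0, 2.63], [-3.12, 3.12]. Speed limits (rad/s): [2.57, 2.57, 3.01, 3.14, 3.14, 3.14].

## Interface

Orientations are given as a unit quaternion [w, x, y, z].
In Python, from bench import ctrl gives the robot as it stands.
- The arm moves only by the shell command python3 -m pendant 'ROWS'. ROWS is JSON, a list that holds one entry, the list of rows, each a list of 7 numbers: the opening, from 0 (shut) to 1 (fully open), then the shift along the tool's x, y, z in mm, then the turn, a rotation vector about the tool's x, y, z in rad. A call has 1 to 5 rows; each row is the pose to reach, as a shift and turn from the pose commanded when the call began, along the tool's axes at that moment; what a row does not reach only later rows make up. A row lasts 1/12 s, in which the tool goes at most 41.7 mm and 7.16 degrees, less where a joint would pass 70% of its speed; a pose out of reach is approached as far as the arm can. A call with a gripper value outside its range is refused whole. The fingers move at their own pace and stop on an object; the grip force is fixed at half the most. Time passes only in rows, so rows that repeat a pose let the fingers close. It gives the time, the measured TCP pose, the force, the opening and the grip force at its end, in the units of the state.
- ctrl.get_obs(): the state, without advancing time (a new reading comes with each control period).
- ctrl.camera(name): name is "scene" or "top" or "wrist"; returns the picture (420x560x3 uint8, red, green, blue); there is no depth.
- ctrl.camera_params(name): a dict with "mtx" (3x3 intrinsics, pixels), "world_from_camera" (4x4, takes a point from camera to world coordinates); the wrist camera has in their place "tool_from_camera" (4x4, takes a point from camera to tool coordinates, whose origin is the TCP and whose axes are the flange's). Camera axes: x right, y down, z forward; pixel columns grow to the right and rows downward; lengths in m; the calibration is good to about 2 mm. A picture is of the moment at which its call begins: read the wrist's pose just before it. camera_params takes no time and is no camera call.
- ctrl.hand_in(): hands the job in; it is judged then, once.
Trained networks look in the newest picture that a camera, given by its name, has taken for a name from the list of things; names that differ only in an ending like _2 or _b are one class to them, and where a whole thing is asked for, a point or a joint stands for the part that bears it (a point fixed in the world has none). Each returns a list of dicts, best first, with "confidence" (0 to 1); they miss things now and then, are a little off and sometimes report something else, mostly with a low value. They report only what shows in the picture. A call takes as long as a camera call.
- ctrl.boxes_of(camera, name): "point" ([column, row] as shares, 0 to 1, of the picture: columns of its width, rows of its height, amid what is visible of it).
The state is a dict: "time_s": time; "q": joint angles; "dq": joint speeds; "joint_efforts": joint torques, N m; "eef_pos": TCP position; "eef_rot": TCP orientation; "wrist_force": force on the tool from outside, world axes, zero at the start; "torque": the same for the moment, N m; "opening": opening from 0.0 (shut) to 1.0 (fully open); "grasp_force": force on a finger pad.
Only numpy, scipy, OpenCV 4.12 (cv2) and the standard library are available. Lean on these libraries where they do the work, as an engineer would, in place of code of your own. Each camera call takes 0.05 s, during which the arm holds its last target. There are 200 camera calls.

## Task

Set the gel length on the gel caster: with a fingertip, roll the upright knurled wheel at its end until the grey moving wall has closed up level with the long black gauge line that runs right across the white bed and rails. Work the wall only through its wheel, never by pushing the wall itself; do not lift or shove the caster, and leave its comb and everything else on the bench where they are.

Things in the scene. Friction and masses are not known exactly. Their poses are not given: they have to be found in the camera images.
- caster: gel caster, loose on the bench, about 1.3 kg, on four flat black levelling feet (not to be turned). White base 140 mm (x) by 268 mm (y), its top (the bed) 24 mm up. Origin on the bench under the base's middle; x across it (away from the robot at yaw 0), y towards the wheel end, z up. White side rails, outer faces x = +-62, tops 58 mm up, y -122 to 80; white fixed end wall at y = -116, top 64 mm up.
- wheel_hub (a point): centre of the upright knurled metal wheel, 44 mm in diameter, 18 mm wide, axis along the caster's y; in the caster's frame x = 0, y = 104, 49 mm up. It turns in place without end against about 1.6 N at the rim (some 5 N of finger pressure rolls it) and stays where left. Bearing plates, 52 mm wide in x, 10 mm thick, tops 58 mm up, stand at y = 85 and 123, 5 mm clear of the wheel.
- wheel_top (a point): highest point of the wheel's rim, 71 mm above the bench, where a fingertip can roll it along the caster's x. Rolling the top towards the caster's +x (away from the robot) closes the wall towards the gauge line; towards -x backs it off. One turn moves the wall 16 mm (0.116 mm of wall per mm of rim).
- wall_face (a point): middle of the leading face of the grey moving wall (the face towards the fixed wall, -y), at rail-top height, 58 mm above the bench. The wall is 14 mm thick, 124 mm long across the caster, top 68 mm up, with ears riding on the rails and a brass nut on its back for the screw. It moves along the caster's y only, driven by the wheel.
- gauge_line (a point): middle of the gauge line, in the caster's frame x = 0, y = -10, 58 mm above the bench: a black line 2 mm wide right across the bed and over both rails, along the caster's x, 100 mm from the fixed wall. The rails' other marks are ticks 5 mm long, 10 mm apart. The wall starts with its leading face 10 to 20 mm short of the line, on the wheel side (+y).
- end_wall (a joint): travel of the moving wall, m: 0 fully open, growing as the wall closes; 0.024 when the leading face is on the middle of the gauge line; it can run on to 0.040.
- comb: white gel comb, 122 mm long, 6 mm thick bar with thin teeth pointing down, resting loosely in its notches across the caster's rails at y = -80 mm; origin under the middle of the bar, 58 mm up; top 80 mm above the bench. To be left alone.
- spare_comb: a second white comb lying flat on the bench beyond the caster, 122 by 48 by 6 mm. To be left alone.
- marker: marker pen lying on the bench on the robot's side of the caster, 127 by 13 by 13 mm. To be left alone.
- gel_tray: white gel tray, 110 by 150 mm, 25 mm high, lying on the bench. To be left alone.
- buffer: glass bottle with blue cap, 76 mm across, 165 mm high; origin under its middle. To be left alone.
- tube_rack: white rack of 50 ml tubes with blue caps, 86 by 164 mm, 115 mm high; origin under its middle. To be left alone.
- pipette: grey and white micropipette lying on the bench, about 260 mm long, 34 mm high. To be left alone.
- tip_box: grey box of pipette tips with clear lid, 122 by 84 mm, 75 mm high; origin under its middle. To be left alone.

How it is judged:
By the outcome, as a careful person would: the job done as asked, in the order asked, and still so for the second after the job is handed in, with the robot touching nothing.
It also fails if it takes over 58 s, if anything falls off the work surface, if the arm or the gripper's body presses on something with over 40 N, if the wrist force passes 120 N, or if a joint passes its speed limit or range.

## Working session

There is one attempt and no reset: what is moved stays moved. The work goes in short steps, Python scripts to look and compute and a shell command to move; the robot and the scene stay as the last step left them, time stands still between calls to the robot, and variables do not carry over. Pictures are saved under pics/ and viewed, at most 10 in all, crops included, and the job is handed in when it is done.

```bash
mkdir -p pics; ls
cat > h.py <<'E'
import numpy as np, cv2
from bench import ctrl
from scipy.spatial.transform import Rotation as R
def Tool():
    o=ctrl.get_obs(); T=np.eye(4); q=o["eef_rot"]; T[:3,:3]=R.from_quat([q[1],q[2],q[3],q[0]]).as_matrix(); T[:3,3]=o["eef_pos"]; return T
def cam(n):
    p=ctrl.camera_params(n); 
    W=np.array(p["world_from_camera"]) if n!="wrist" else Tool()@np.array(p["tool_from_camera"])
    return np.array(p["mtx"]),W
def ray(n,px,z,KW=None):
    K,W=KW or cam(n); d=W[:3,:3]@np.linalg.solve(K,[px[0],px[1],1]); o=W[:3,3]; return o+d*(z-o[2])/d[2]
def proj(n,P,KW=None):
    K,W=KW or cam(n); c=np.linalg.inv(W)@np.append(P,1); u=K@c[:3]; return u[:2]/u[2]
def snap(n,f):
    im=ctrl.camera(n); cv2.imwrite(f"pics/{f}.png",im[:,:,::-1]); return im
def find(n,name):
    return [(np.round(np.array(d["point"])*[560,420],1),round(d["confidence"],2)) for d in ctrl.boxes_of(n,name)[:2]]
E
python3 - <<'E'
from h import *
a=snap("top","top");b=snap("scene","scene")
cv2.imwrite("pics/both.png",cv2.resize(np.vstack([a,b])[:,:,::-1],(400,600)))
for n,z in [("caster",.03),("wheel_hub",.049),("wheel_top",.071),("wall_face",.058),("gauge_line",.058),("comb",.07),("buffer",.1),("tube_rack",.1),("tip_box",.07)]:
    for px,c in find("top",n): print(n,px,c,ray("top",px,z).round(3))
o=ctrl.get_obs();print(o["time_s"],o["eef_rot"],Tool().round(2))
E
```

```text
pics
caster [286.5 191.9] 0.88 [ 0.552 -0.014  0.03 ]
wheel_hub [290.9 194.7] 0.95 [ 0.539 -0.028  0.049]
wheel_top [290.1 195.7] 0.83 [ 0.531 -0.025  0.071]
wheel_top [183.7 264.7] 0.22 [0.313 0.307 0.071]
wall_face [285.9 190.9] 0.8 [ 0.55  -0.012  0.058]
gauge_line [288.2 194.4] 0.91 [ 0.538 -0.019  0.058]
comb [312.4 198. ] 0.61 [ 0.524 -0.096  0.07 ]
buffer [205.4 151.9] 0.64 [0.667 0.244 0.1  ]
tube_rack [411.5 188.3] 0.56 [ 0.549 -0.405  0.1  ]
tip_box [184.2 266.6] 0.57 [0.307 0.306 0.07 ]
0.55 [-1.16631469e-05  9.93856067e-01  1.10680252e-01 -8.63936648e-06] [[ 0.98  0.22 -0.    0.13]
 [ 0.22 -0.98  0.   -0.56]
 [-0.   -0.   -1.    0.4 ]
 [ 0.    0.    0.    1.  ]]
```

View pics/top.png

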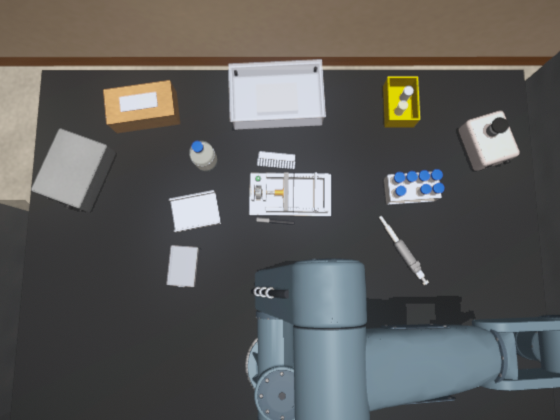

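The top view shows the caster at about columns 249–331, rows 173–215, with yaw close to 0. Its wheel is at about (258,191), the wall near column 286 and the comb near column 316. The buffer bottle is at (203,155). I'll work out the move to a viewpoint above the wheel and wall.

Run:
```python
from h import *
im=cv2.imread("pics/top.png")[140:240,190:345]
cv2.imwrite("pics/crop.png",cv2.resize(im,None,fx=5,fy=5,interpolation=cv2.INTER_CUBIC))
for px,z in [((258,191),.071),((287,193),.068),((316,193),.08),((249,173),.024),((249,215),.024),((331,173),.024),((331,215),.024)]: print(px,ray("top",px,z).round(3))
print(np.array(ctrl.camera_params("wrist")["tool_from_camera"]).round(3),cam("wrist")[0])
```

```text
(258, 191) [0.547 0.078 0.071]
(287, 193) [ 0.541 -0.015  0.068]
(316, 193) [ 0.538 -0.107  0.08 ]
(249, 173) [0.618 0.111 0.024]
(249, 215) [0.476 0.109 0.024]
(331, 173) [ 0.617 -0.162  0.024]
(331, 215) [ 0.476 -0.159  0.024]
[[ 0.002 -0.959 -0.283  0.072]
 [ 1.     0.002 -0.     0.001]
 [ 0.001 -0.283  0.959  0.032]
 [ 0.     0.     0.     1.   ]] [[365.56229571   0.         279.49256638]
 [  0.         365.56229571 209.37279038]
 [  0.           0.           1.        ]]
```

View pics/crop.png

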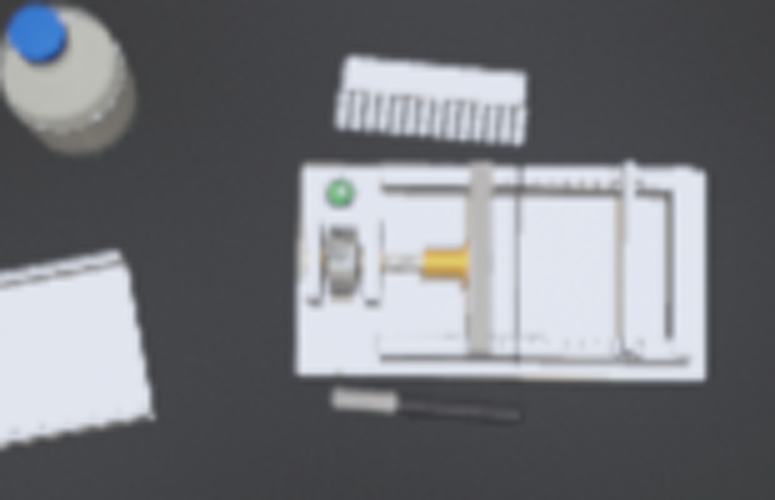

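```bash
for i in 1; do python3 -m pendant '[[[0,30,-27,0,0,0,0],[0,60,-54,0,0,0,0],[0,90,-81,0,0,0,0],[0,120,-108,0,0,0,0],[0,150,-135,0,0,0,0]]]'; python3 -m pendant '[[[0,30,-27,0,0,0,0],[0,60,-54,0,0,0,0],[0,90,-81,0,0,0,0],[0,120,-108,0,0,0,0],[0,150,-135,0,0,0,0]]]'; python3 -m pendant '[[[0,30,-27,0,0,0,0],[0,60,-54,0,0,0,0],[0,90,-81,0,0,0,0],[0,120,-108,0,0,0,0],[0,150,-135,0,0,0,0]]]'; done
```

```text
time_s: 0.97
eef_pos: [0.2437, -0.3946, 0.4047]
eef_rot: [0.0, 0.994, 0.11, 0.0]
wrist_force: [1.1, -0.6, 1.5]
opening: 0.3
grasp_force: 0.0
time_s: 1.38
eef_pos: [0.3604, -0.2297, 0.4051]
eef_rot: [0.0, 0.994, 0.11, 0.0]
wrist_force: [0.7, -0.5, -0.4]
opening: 0.002
grasp_force: 0.0
time_s: 1.8
eef_pos: [0.4772, -0.0648, 0.4051]
eef_rot: [0.0, 0.994, 0.111, 0.0]
wrist_force: [-0.0, -0.6, -0.4]
opening: 0.005
grasp_force: 0.0
```

```bash
python3 -m pendant '[[[0,30,-27,0,0,0,0.08],[0,60,-54,0,0,0,0.16],[0,87,-78,0,0,0,0.236],[0,87,-78,0,0,0,0.236],[0,87,-78,0,0,0,0.236]]]'
python3 - <<'E'
from h import *
KW=cam("wrist"); im=snap("wrist","w1")
for n,z in [("wheel_hub",.049),("wheel_top",.071),("wall_face",.058),("gauge_line",.058),("comb",.08)]:
    for px,c in find("wrist",n)[:1]: print(n,px,c,ray("wrist",px,z,KW).round(4))
E
```

```text
time_s: 2.22
eef_pos: [0.5446, 0.0301, 0.4043]
eef_rot: [-0.0, 1.0, -0.005, -0.0]
wrist_force: [-0.3, -0.1, 0.4]
opening: 0.002
grasp_force: 0.0
wheel_hub [330.4 172.8] 0.71 [ 0.555  -0.0166  0.049 ]
wheel_top [330.1 172.1] 0.92 [ 0.5598 -0.0133  0.071 ]
wall_face [322.  180.7] 0.59 [ 0.5498 -0.0082  0.058 ]
gauge_line [332.8 172.9] 0.91 [ 0.5566 -0.0174  0.058 ]
comb [434.7 184.2] 0.64 [ 0.5508 -0.0977  0.08  ]
```

View pics/w1.png

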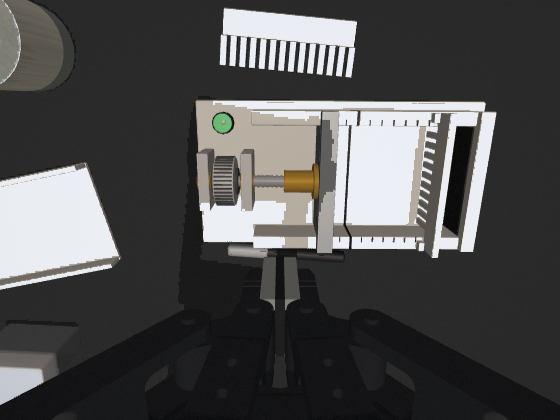

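The wrist view shows the wheel at about columns 213–240, rows 156–205. The shaft is on row 181, the wall's leading edge is near columns 332–338, and the gauge line runs along columns 346–350.

Run:
```python
from h import *
im=cv2.imread("pics/w1.png")[90:260,185:505]
cv2.imwrite("pics/w1c.png",cv2.resize(im,None,fx=2.5,fy=2.5,interpolation=cv2.INTER_CUBIC))
KW=cam("wrist")
for n,px,z in [("baseTL",(197,100),.024),("baseBL",(203,242),.024),("shaft",(265,181),.049),("wheeltop",(226,181),.071),("lineTop",(351,120),.058),("lineBot",(347,240),.058),("wallT",(338,112),.068),("wallB",(332,252),.068)]:
    print(n,ray("wrist",px,z,KW).round(4))
```

```text
baseTL [0.6184 0.1006 0.024 ]
baseBL [0.4794 0.1054 0.024 ]
shaft [0.5474 0.0393 0.049 ]
wheeltop [0.5525 0.0711 0.071 ]
lineTop [ 0.6003 -0.0345  0.058 ]
lineBot [ 0.4929 -0.0352  0.058 ]
wallT [ 0.6072 -0.0218  0.068 ]
wallB [ 0.4854 -0.0202  0.068 ]
```

View pics/w1c.png

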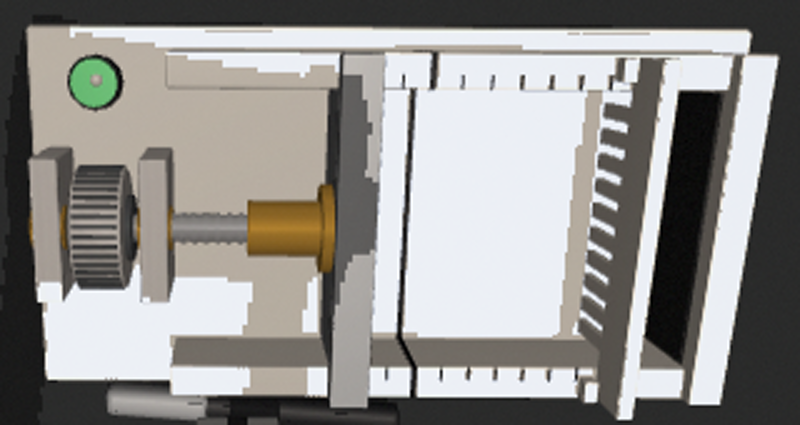

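The gap from the wall to the line is about 14 mm, so about 120 mm of rim. I'll go to above the wheel, at the -x end of the stroke.

```bash
python3 -m pendant '[[[0,-2,-12,25,0,0,0],[0,-4,-24,55,0,0,0],[0,-6,-34,85,0,0,0],[0,-7,-44,115,0,0,0],[0,-7,-44,143,0,0,0]]]'; python3 -m pendant '[[[0,0,0,0,0,0,0],[0,0,0,0,0,0,0]]]'
python3 - <<'E'
from h import *
snap("wrist","w2");b=snap("scene","s2")
K=cam("scene"); u=proj("scene",np.array([.549,.074,.071]),K).astype(int);print(u)
c=lambda im,x,y,w,h,f:cv2.resize(im[max(y,0):y+h,max(x,0):x+w],None,fx=f,fy=f,interpolation=cv2.INTER_CUBIC)
w=cv2.imread("pics/w2.png"); s=c(cv2.imread("pics/s2.png"),u[0]-50,u[1]-60,110,100,5)
cv2.imwrite("pics/s2c.png",s)
E
```

```text
time_s: 2.93
eef_pos: [0.537, 0.073, 0.2605]
eef_rot: [-0.0, 1.0, -0.007, 0.0]
wrist_force: [-0.6, -0.1, 0.2]
opening: 0.001
grasp_force: 0.0
time_s: 3.1
eef_pos: [0.5371, 0.0718, 0.2609]
eef_rot: [-0.0, 1.0, -0.008, -0.002]
wrist_force: [0.2, -0.7, 0.7]
opening: -0.002
grasp_force: 0.0
[290 241]
```

View pics/w2.png

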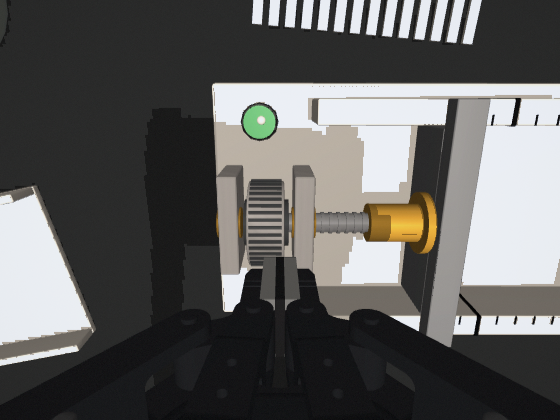

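View pics/s2c.png

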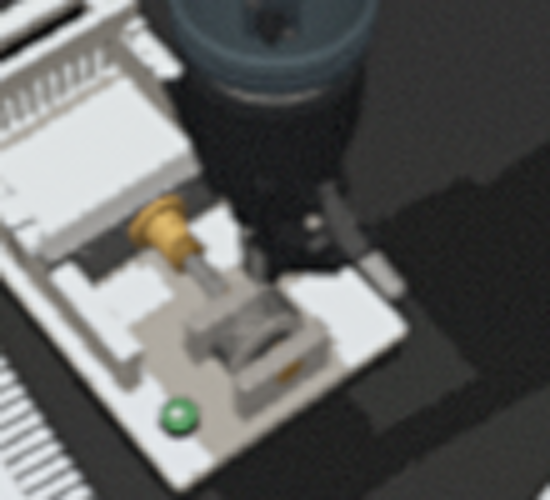

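Run:
```python
from h import *
KW=cam("wrist")
for n,px,z in [("hub",(302,222),.049),("topmid",(265,210),.071),("plateL",(230,166),.058),("plateR",(303,166),.058),("plateLb",(230,272),.058),("plateRb",(302,264),.058)]:print(n,ray("wrist",px,z,KW).round(4))
T=Tool();print(T.round(4));print("tip",(T@[0,0,.173,1])[:3].round(4), ctrl.tip_reach)
```

```text
hub [0.5506 0.0585 0.049 ]
topmid [0.5639 0.0768 0.071 ]
plateL [0.5823 0.0936 0.058 ]
plateR [0.5818 0.0587 0.058 ]
plateLb [0.5266 0.0965 0.058 ]
plateRb [0.5307 0.059  0.058 ]
[[ 9.999e-01 -1.520e-02  2.900e-03  5.387e-01]
 [-1.520e-02 -9.999e-01 -3.000e-04  7.170e-02]
 [ 2.900e-03  2.000e-04 -1.000e+00  2.637e-01]
 [ 0.000e+00  0.000e+00  0.000e+00  1.000e+00]]
tip [0.5392 0.0717 0.0907] 0.1734
```

```bash
python3 -m pendant '[[[0,2,-5,8,0,0,0],[0,2,-5,14,0,0,0],[0,2,-5,14,0,0,0]]]'; for k in 1 2 3; do python3 -m pendant '[[[0,0,0,1.5,0,0,0],[0,0,0,1.5,0,0,0]]]'; done
```

```text
time_s: 3.45
eef_pos: [0.5398, 0.0775, 0.2474]
eef_rot: [-0.0, 1.0, -0.007, -0.0]
wrist_force: [0.3, 0.3, -0.1]
opening: -0.001
grasp_force: 0.0
time_s: 3.62
eef_pos: [0.5398, 0.0775, 0.2462]
eef_rot: [-0.0, 1.0, -0.007, -0.0]
wrist_force: [0.2, 0.4, -0.2]
opening: -0.001
grasp_force: 0.0
time_s: 3.78
eef_pos: [0.5398, 0.0774, 0.2447]
eef_rot: [0.0, 1.0, -0.007, 0.0]
wrist_force: [0.6, 0.3, -0.3]
opening: 0.006
grasp_force: 0.0
time_s: 3.95
eef_pos: [0.5403, 0.0774, 0.2443]
eef_rot: [0.0, 1.0, -0.007, 0.001]
wrist_force: [-0.6, 0.2, 5.1]
opening: 0.002
grasp_force: 2.8
```

```bash
python3 -m pendant '[[[0,1,0,0.6,0,0,0],[0,6,0,0.6,0,0,0],[0,11,0,0.6,0,0,0]]]';  python3 -m pendant '[[[0,5,0,0,0,0,0],[0,10,0,0,0,0,0]]]'
python3 - <<'E'
from h import *
snap("wrist","w3")
im=cv2.imread("pics/w3.png"); im2=cv2.imread("pics/w2.png")
E
```

```text
time_s: 4.2
eef_pos: [0.5516, 0.0773, 0.2442]
eef_rot: [0.0, 1.0, -0.007, 0.001]
wrist_force: [-2.5, 0.6, 9.4]
opening: 0.004
grasp_force: 4.7
time_s: 4.37
eef_pos: [0.5615, 0.0771, 0.2437]
eef_rot: [0.0, 1.0, -0.007, 0.001]
wrist_force: [-0.6, 0.1, 0.1]
opening: -0.004
grasp_force: 0.4
```

View pics/w3.png

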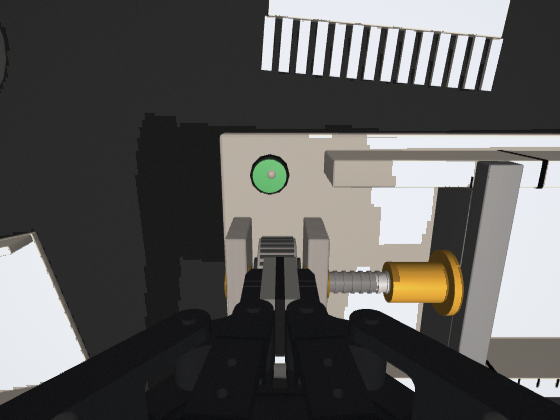

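```bash
for k in 1 2 3; do python3 -m pendant '[[[0,-11,0,-6,0,0,0],[0,-22,0,-5,0,0,0],[0,-22,0,0,0,0,0],[0,-17,0,0,0,0,0],[0,-11,0,0,0,0,0]]]' | egrep 'pos|force'; python3 -m pendant '[[[0,5,0,0,0,0,0],[0,11,0,0,0,0,0]]]'| egrep 'time|pos|force'; done
```

```text
eef_pos: [0.5506, 0.0774, 0.2442]
wrist_force: [-1.9, 1.6, 11.9]
grasp_force: 6.0
time_s: 5.0
eef_pos: [0.5617, 0.0772, 0.2435]
wrist_force: [-0.6, -0.4, 1.3]
grasp_force: 0.7
eef_pos: [0.551, 0.0774, 0.2442]
wrist_force: [-2.8, 0.7, 14.3]
grasp_force: 6.6
time_s: 5.58
eef_pos: [0.5621, 0.0772, 0.2434]
wrist_force: [-0.9, -0.6, 1.7]
grasp_force: 0.8
eef_pos: [0.5512, 0.0774, 0.2442]
wrist_force: [-2.7, 1.1, 14.5]
grasp_force: 7.0
time_s: 6.17
eef_pos: [0.5623, 0.0772, 0.2433]
wrist_force: [-0.9, -0.3, 2.5]
grasp_force: 0.9
```

```bash
python3 -m pendant '[[[0,0,0,-20,0,0,0],[0,5,35,-45,0,0,0],[0,10,75,-45,0,0,0],[0,10,114,-45,0,0,0],[0,10,114,-45,0,0,0]]]'
python3 -m pendant '[[[0,0,0,0,0,0,0],[0,0,0,0,0,0,0]]]'
python3 - <<'E'
from h import *
snap("wrist","w4")
im=cv2.imread("pics/w4.png"); cv2.imwrite("pics/w4c.png",cv2.resize(im[:,180:400],None,fx=1.42,fy=1.42,interpolation=cv2.INTER_CUBIC))
E
```

```text
time_s: 6.58
eef_pos: [0.5703, -0.043, 0.2876]
eef_rot: [0.002, 1.0, -0.009, 0.001]
wrist_force: [-0.5, -0.6, -0.2]
opening: 0.002
grasp_force: 0.0
time_s: 6.75
eef_pos: [0.5692, -0.037, 0.2865]
eef_rot: [-0.0, 1.0, -0.008, -0.001]
wrist_force: [0.2, -0.1, -0.4]
opening: -0.003
grasp_force: 0.0
```

View pics/w4.png

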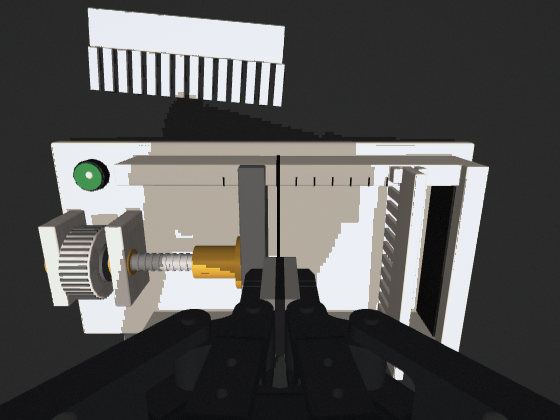

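The line is at column 278, almost directly under the camera. The wall's leading edge is at about column 267 and the ticks are about 18 px per 10 mm, so the gap is about 6 mm. I'll measure it from the pixel profile.

```bash
cat > prof.py <<'E'
import sys,cv2
im=cv2.imread(f"pics/{sys.argv[1]}.png",0)
for r in (172,176,180,183,200,230): print(r,list(im[r,258:300]))
print("ticks",list(im[182,215:400]))
E
python3 prof.py w4 | sed 's/np.uint8(\([0-9]*\))/\1/g'
```

```text
172 [92, 92, 92, 92, 91, 89, 62, 108, 174, 174, 173, 172, 174, 173, 172, 173, 172, 172, 50, 10, 10, 18, 173, 173, 173, 173, 172, 173, 174, 173, 173, 173, 173, 173, 174, 174, 173, 173, 173, 174, 173, 173]
176 [92, 91, 93, 91, 91, 89, 66, 107, 173, 172, 172, 172, 172, 172, 172, 173, 173, 172, 50, 5, 10, 20, 171, 172, 172, 172, 172, 172, 172, 172, 173, 171, 171, 172, 172, 172, 173, 167, 163, 168, 172, 172]
180 [93, 92, 92, 93, 91, 90, 73, 106, 172, 172, 172, 172, 173, 171, 172, 172, 172, 171, 50, 8, 10, 16, 172, 172, 173, 172, 173, 171, 173, 172, 172, 172, 171, 172, 172, 172, 171, 88, 17, 172, 173, 172]
183 [92, 92, 92, 93, 92, 91, 75, 107, 172, 171, 172, 172, 172, 172, 172, 172, 172, 171, 47, 10, 12, 14, 172, 171, 171, 172, 172, 172, 172, 172, 172, 172, 172, 172, 172, 172, 172, 91, 15, 171, 173, 172]
200 [92, 91, 93, 93, 92, 92, 80, 43, 41, 43, 173, 172, 173, 173, 173, 173, 173, 173, 171, 10, 6, 17, 173, 173, 173, 173, 173, 173, 173, 173, 173, 173, 173, 172, 172, 173, 173, 173, 173, 172, 172, 173]
230 [91, 90, 90, 92, 92, 90, 83, 41, 37, 43, 141, 173, 173, 172, 173, 173, 173, 172, 172,
[... 297 characters left out ...]
, 93, 92, 92, 93, 91, 92, 93, 93, 90, 74, 107, 173, 173, 173, 172, 172, 172, 172, 172, 172, 171, 50, 11, 6, 15, 172, 173, 173, 172, 172, 172, 172, 172, 172, 172, 173, 172, 171, 173, 172, 90, 19, 172, 172, 172, 172, 171, 172, 172, 172, 172, 172, 172, 171, 172, 173, 173, 172, 130, 13, 132, 172, 172, 173, 172, 172, 172, 173, 172, 172, 172, 172, 172, 173, 172, 172, 130, 11, 132, 171, 173, 173, 172, 172, 172, 173, 172, 172, 172, 172, 172, 173, 172, 172, 172, 7, 91, 173, 172, 172, 172, 173, 172, 172, 172, 173, 172, 173, 172, 172, 172, 172, 171, 44, 51, 172, 173, 172, 173, 238, 238, 239, 238, 238, 238, 239, 238, 238, 238, 172, 171, 60, 72, 238, 239, 238, 217, 149, 200, 234, 234, 234, 234, 232, 232]
```

```bash
python3 -m pendant '[[[0,-8,-38,0,0,0,0],[0,-16,-76,0,0,0,0],[0,-32,-114,5,0,0,0],[0,-32,-114,30,0,0,0],[0,-32,-114,39,0,0,0]]]' | egrep 'pos|force'
python3 -m pendant '[[[0,0,0,0,0,0,0],[0,0,0,3,0,0,0],[0,0,0,6,0,0,0],[0,5,0,6,0,0,0],[0,11,0,6,0,0,0]]]' | egrep 'pos|force'; python3 -m pendant '[[[0,5,0,0,0,0,0],[0,11,0,0,0,0,0]]]'| egrep 'time|pos|force'
python3 -m pendant '[[[0,-11,0,-6,0,0,0],[0,-22,0,-5,0,0,0],[0,-22,0,0,0,0,0],[0,-17,0,0,0,0,0],[0,-11,0,0,0,0,0]]]' | egrep 'pos|force'; python3 -m pendant '[[[0,5,0,0,0,0,0],[0,11,0,0,0,0,0]]]'| egrep 'time|pos|force'
python3 -m pendant '[[[0,0,0,-20,0,0,0],[0,5,35,-45,0,0,0],[0,10,75,-45,0,0,0],[0,10,114,-45,0,0,0],[0,10,114,-45,0,0,0]]]'| egrep 'time|pos|force'
python3 -m pendant '[[[0,0,0,0,0,0,0],[0,0,0,0,0,0,0],[0,0,0,0,0,0,0]]]'| egrep 'time|pos|force'
python3 -c "
from h import *
snap('wrist','w5')"
python3 prof.py w5| sed 's/np.uint8(\([0-9]*\))/\1/g' | grep -v -e ^2
```

```text
eef_pos: [0.5368, 0.0811, 0.2462]
wrist_force: [-0.6, -0.3, -1.2]
grasp_force: 0.0
eef_pos: [0.5509, 0.0766, 0.2443]
wrist_force: [-2.0, 1.9, 5.4]
grasp_force: 2.9
time_s: 7.8
eef_pos: [0.5619, 0.0762, 0.2439]
wrist_force: [0.0, 0.5, -0.2]
grasp_force: 0.0
eef_pos: [0.5511, 0.0766, 0.2442]
wrist_force: [-2.7, 0.3, 9.9]
grasp_force: 4.9
time_s: 8.38
eef_pos: [0.5622, 0.0764, 0.2436]
wrist_force: [-0.3, -0.5, 0.8]
grasp_force: 0.0
time_s: 8.8
eef_pos: [0.5704, -0.0436, 0.2885]
wrist_force: [-0.2, -0.4, 0.3]
grasp_force: 0.0
time_s: 9.05
eef_pos: [0.5691, -0.0362, 0.2871]
wrist_force: [0.0, 0.7, 0.3]
grasp_force: 0.0
172 [91, 93, 92, 92, 90, 93, 91, 92, 92, 92, 92, 91, 92, 92, 92, 92, 80, 141, 172, 132, 9, 10, 13, 92, 172, 174, 174, 173, 172, 173, 173, 173, 173, 173, 173, 173, 173, 173, 174, 173, 173, 173]
176 [93, 92, 92, 92, 92, 93, 93, 92, 92, 92, 93, 92, 91, 92, 92, 91, 81, 140, 171, 131, 6, 7, 14, 132, 172, 172, 171, 172, 171, 172, 173, 172, 173, 172, 172, 172, 172, 173, 172, 163, 164, 171]
180 [92, 92, 91, 92, 92, 92, 92, 92, 92, 91, 92, 93, 93, 93, 91, 92, 81, 139, 173, 131, 8, 7
[... 476 characters left out ...]
91, 93, 92, 91, 92, 92, 92, 92, 93, 92, 91, 92, 93, 92, 92, 91, 93, 93, 92, 93, 94, 92, 81, 140, 171, 131, 8, 10, 15, 131, 172, 172, 172, 172, 172, 173, 172, 172, 173, 172, 172, 172, 173, 172, 172, 12, 132, 172, 172, 172, 171, 173, 171, 172, 171, 173, 172, 172, 172, 173, 172, 172, 171, 12, 91, 173, 171, 172, 173, 172, 172, 172, 171, 172, 172, 172, 171, 172, 172, 171, 172, 4, 90, 172, 171, 171, 172, 172, 172, 172, 172, 172, 172, 172, 173, 173, 172, 172, 171, 44, 51, 172, 172, 172, 172, 172, 171, 171, 172, 172, 172, 172, 171, 172, 172, 172, 172, 47, 54, 238, 239, 238, 238, 238, 238, 238, 238, 239, 238, 238, 238, 238, 238, 171, 171, 60, 44, 238, 239, 238, 216, 122, 178, 234, 234, 234, 234, 232]
```

The gap is now about 2.3 mm and each stroke gives 2.29 mm, so one more identical stroke should finish it.

```bash
python3 -m pendant '[[[0,-8,-38,0,0,0,0],[0,-16,-76,0,0,0,0],[0,-32,-114,5,0,0,0],[0,-32,-114,30,0,0,0],[0,-32,-114,39,0,0,0]]]' | egrep 'pos|force'
python3 -m pendant '[[[0,0,0,0,0,0,0],[0,0,0,3,0,0,0],[0,0,0,6,0,0,0],[0,5,0,6,0,0,0],[0,11,0,6,0,0,0]]]' | egrep 'pos|force'; python3 -m pendant '[[[0,5,0,0,0,0,0],[0,11,0,0,0,0,0]]]'| egrep 'time|pos|force'
python3 -m pendant '[[[0,0,0,-20,0,0,0],[0,5,35,-45,0,0,0],[0,10,75,-45,0,0,0],[0,10,114,-45,0,0,0],[0,10,114,-45,0,0,0]]]'| egrep 'time|pos|force'
python3 -m pendant '[[[0,0,0,0,0,0,0],[0,0,0,0,0,0,0],[0,0,0,0,0,0,0]]]'| egrep 'time|pos|force'
python3 -c "
from h import *
snap('wrist','w6')"
python3 prof.py w6| sed 's/np.uint8(\([0-9]*\))/\1/g' | grep -v -e ^2
```

```text
eef_pos: [0.5369, 0.0809, 0.2465]
wrist_force: [-0.9, 0.3, -1.1]
grasp_force: 0.0
eef_pos: [0.5509, 0.0764, 0.2443]
wrist_force: [-2.0, 1.7, 5.4]
grasp_force: 2.8
time_s: 10.1
eef_pos: [0.5619, 0.0762, 0.2439]
wrist_force: [-1.1, -0.7, 1.0]
grasp_force: 0.0
time_s: 10.52
eef_pos: [0.5703, -0.0439, 0.2892]
wrist_force: [-0.7, -0.2, 0.6]
grasp_force: 0.0
time_s: 10.77
eef_pos: [0.5691, -0.0364, 0.2874]
wrist_force: [0.4, -0.3, 0.3]
grasp_force: 0.0
172 [92, 92, 93, 92, 91, 91, 92, 93, 93, 92, 91, 92, 92, 92, 92, 91, 92, 92, 92, 83, 27, 10, 16, 174, 174, 173, 173, 173, 173, 173, 174, 173, 174, 173, 174, 174, 173, 172, 173, 173, 173, 174]
176 [92, 92, 92, 92, 91, 93, 92, 92, 91, 93, 93, 92, 92, 91, 92, 92, 93, 92, 92, 83, 24, 7, 16, 172, 172, 173, 173, 173, 172, 173, 172, 173, 171, 171, 172, 172, 172, 172, 169, 163, 174, 172]
180 [92, 92, 93, 92, 91, 92, 93, 92, 92, 92, 93, 92, 93, 92, 92, 91, 92, 92, 93, 84, 23, 9, 17, 172, 173, 173, 171, 171, 172, 171, 172, 172, 173, 173, 172, 173, 172, 172, 90, 16, 172, 171]
183 [92, 91, 92, 92, 91, 93, 92, 92, 91, 92, 92, 93, 93, 92, 92, 93, 92, 92, 
[... 302 characters left out ...]
6, 92, 92, 92, 92, 92, 93, 92, 92, 92, 93, 92, 93, 94, 92, 93, 91, 92, 92, 92, 92, 92, 92, 92, 93, 84, 25, 11, 17, 173, 173, 172, 172, 172, 172, 171, 172, 172, 171, 173, 172, 172, 172, 171, 90, 19, 172, 173, 172, 173, 173, 172, 172, 172, 173, 172, 172, 173, 173, 172, 173, 172, 89, 18, 173, 173, 172, 172, 172, 172, 173, 172, 173, 172, 173, 171, 173, 172, 172, 171, 127, 9, 138, 173, 171, 173, 172, 173, 172, 172, 172, 171, 172, 172, 172, 172, 172, 171, 130, 15, 132, 172, 172, 173, 172, 172, 172, 171, 173, 172, 173, 172, 171, 172, 171, 172, 131, 10, 133, 238, 239, 239, 238, 239, 238, 238, 239, 238, 239, 238, 238, 238, 238, 171, 129, 36, 198, 238, 238, 238, 181, 141, 234, 234, 234, 234, 233, 232]
```

View pics/w6.png

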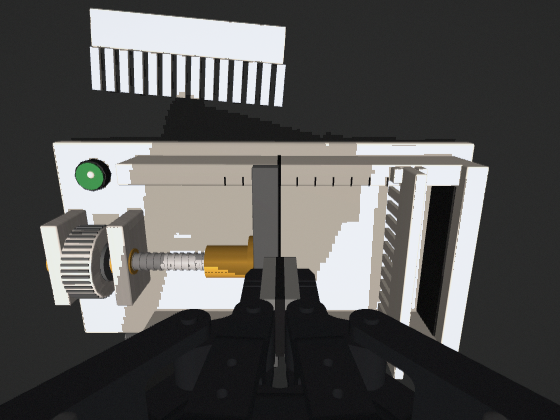

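The wall edge is at column 278.3 and the line's middle is at 279.1, so it is still about 0.45 mm short. One 4 mm roll should close that.

```bash
python3 -m pendant '[[[0,-8,-38,0,0,0,0],[0,-16,-76,0,0,0,0],[0,-23,-114,5,0,0,0],[0,-23,-114,30,0,0,0],[0,-23,-114,38,0,0,0]]]' | egrep 'pos|force'
python3 -m pendant '[[[0,0,0,0,0,0,0],[0,0,0,0,0,0,0],[0,0,0,4,0,0,0],[0,0,0,7,0,0,0],[0,0,0,7,0,0,0]]]' | egrep 'pos|force'; python3 -m pendant '[[[0,2,0,0,0,0,0],[0,4,0,0,0,0,0],[0,4,0,0,0,0,0],[0,4,0,-7,0,0,0]]]'| egrep 'time|pos|force'
python3 -m pendant '[[[0,0,0,-20,0,0,0],[0,5,35,-45,0,0,0],[0,10,75,-45,0,0,0],[0,19,114,-38,0,0,0],[0,19,114,-38,0,0,0]]]'| egrep 'time|pos|force'
python3 -m pendant '[[[0,0,0,0,0,0,0],[0,0,0,0,0,0,0],[0,0,0,0,0,0,0]]]'| egrep 'time|pos|force'
python3 -c "
from h import *
snap('wrist','w7')"
python3 prof.py w7| sed 's/np.uint8(\([0-9]*\))/\1/g' | grep -v -e ^2
```

```text
eef_pos: [0.5461, 0.0807, 0.2474]
wrist_force: [-1.7, -0.3, 0.3]
grasp_force: 0.0
eef_pos: [0.5492, 0.0764, 0.2444]
wrist_force: [1.2, -0.1, 3.9]
grasp_force: 2.2
time_s: 11.98
eef_pos: [0.552, 0.0764, 0.2497]
wrist_force: [-0.2, -0.9, -0.6]
grasp_force: 0.0
time_s: 12.4
eef_pos: [0.5704, -0.0435, 0.2888]
wrist_force: [-0.2, 0.1, -0.7]
grasp_force: 0.0
time_s: 12.65
eef_pos: [0.5689, -0.0364, 0.2876]
wrist_force: [-0.3, 0.7, -0.4]
grasp_force: 0.0
172 [91, 92, 91, 91, 92, 91, 92, 92, 91, 92, 92, 92, 91, 92, 92, 92, 93, 91, 92, 92, 82, 25, 18, 174, 173, 173, 173, 173, 174, 173, 173, 173, 173, 174, 173, 174, 173, 173, 173, 173, 173, 174]
176 [92, 93, 92, 93, 93, 92, 92, 93, 91, 92, 93, 92, 91, 92, 92, 92, 92, 92, 92, 92, 84, 20, 17, 172, 172, 172, 172, 171, 172, 172, 172, 172, 172, 172, 172, 173, 173, 172, 165, 123, 172, 173]
180 [91, 93, 91, 92, 91, 91, 91, 91, 92, 93, 93, 92, 93, 93, 91, 92, 93, 92, 92, 92, 83, 22, 16, 172, 172, 172, 173, 172, 172, 172, 172, 173, 172, 173, 172, 172, 173, 172, 90, 17, 172, 172]
183 [92, 93, 93, 91, 93, 92, 92, 91, 92, 91, 92, 93, 93, 92, 93, 92, 93, 9
[... 304 characters left out ...]
173, 87, 93, 93, 92, 93, 92, 93, 92, 92, 92, 92, 92, 91, 92, 93, 91, 91, 91, 92, 91, 90, 92, 91, 92, 92, 83, 23, 17, 173, 172, 173, 173, 172, 173, 173, 173, 172, 172, 172, 173, 173, 172, 172, 89, 19, 172, 172, 173, 172, 172, 172, 172, 171, 172, 172, 171, 172, 172, 172, 173, 172, 89, 14, 172, 174, 173, 172, 172, 172, 172, 172, 172, 172, 173, 172, 173, 173, 172, 172, 89, 15, 172, 172, 172, 173, 171, 172, 172, 172, 172, 172, 173, 172, 173, 172, 172, 171, 88, 16, 137, 172, 172, 172, 173, 172, 173, 172, 172, 173, 172, 172, 172, 172, 171, 172, 88, 16, 139, 238, 239, 239, 238, 238, 238, 238, 238, 239, 239, 238, 238, 238, 238, 171, 133, 37, 197, 238, 238, 238, 216, 174, 234, 234, 233, 233, 231, 226]
```

The edge is at column 279.2 and the line's middle at 279.1, so they are level. The arm is clear of everything.

```bash
python3 -c "
from bench import ctrl
print(ctrl.hand_in())"
```

```text
the job is handed in; nothing more can be done
None
```

I rolled the wheel with a shut fingertip until the wall's leading face measured within about 0.1 mm of the gauge line's middle, then moved the arm clear and handed the job in at about 12.7 s; no verdict came back.

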